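# Dispense one specimen-pot lid and push it to the green square

### The arm

A 6-joint arm with a two-finger parallel gripper is mounted at the origin on the work surface. World frame = base frame: x ahead of the robot, y to its left, z up, the work surface at z = 0. Lengths are in mm, angles in degrees, forces in N, time in s.
With the tool pointing down it reaches from about 300 to 850 mm from the base axis. Payload 4.2 kg.
Tool frame: the origin (TCP) lies on the centre line of the jaws, within the pads' length; the fingertips stand 14 mm ahead of it and the grasp point (between the pads) lies 5 mm behind it; z points along the fingers, y is the direction in which the jaws open and shut (so a half turn about z gives the same grasp; the last joint's range is limited). The gripper opens to 91 mm and grips with 3 to 60 N. Pads are 32 mm wide; open, the fingers measure 118 mm over their backs; the gripper's body (76 mm by 178 mm) begins 60 mm behind the grasp point.
Start: joints at [68.526, 18.312, 89.639, -0, 72.044, -1.146], TCP at [199.759, 539.201, 227.976] pointing down, gripper open.
Joint ranges: [-177.97, 177.97], [-48.28, 115.42], [12.27, 149.76], [-77.06, 257.06], [2.81, 150.46], [-146.56, 146.56]. Speed limits (degrees/s): [147.25, 147.25, 180, 180, 180, 180].

### API

Orientations are given as [roll, pitch, yaw] about the fixed x, y, z axes, in that order (R = Rz(yaw) Ry(pitch) Rx(roll)).
In Python, from workcell import env gives the robot as it stands.
- The arm moves only by the tool play_rows, never from a script. Its argument "increments" is a list of rows, each a list of 5 numbers: the shift along the world's x, y, z in mm, then the turn about the world's z in degrees, then the closure, from 0 (fully open) to 1 (shut). In form: [[x, y, z, yaw, fingers], ...]. A call has 1 to 20 rows; each row shifts and turns the commanded pose from where the row before left it; what a row does not reach is not made up. A row lasts 1/8 s, in which the tool goes at most 62.5 mm and 10.7 degrees, less where a joint would pass 70% of its speed; a pose out of reach is approached as far as the arm can. A call is refused whole if a number of a shift passes 62.5 or a number of a turn 10.7, either way. A call with a gripper value outside its range is refused whole. The fingers move at their own pace and stop on an object; "newtons" is the grip in N (left out, the last holds). Time passes only in rows, so rows that do not move let the fingers close. It gives the time, the measured TCP pose, the force and the opening at its end, in the units of the state.
- env.state(): the state, without advancing time (a new reading comes with each control period).
- env.grab_frame(name): name is "scene" or "top"; returns the picture (420x560x3 uint8, red, green, blue); there is no depth.
- env.calibration(name): a dict with "fx", "fy", "cx", "cy" (pixels), "R" (3x3) and "t" (3): a world point X has camera coordinates R X + t. Camera axes: x right, y down, z forward; pixel columns grow to the right and rows downward; lengths in mm; the calibration is good to about 2 mm. A picture is of the moment at which its call begins. calibration takes no time and is no camera call.
- env.job_done(): hands the job in, once; it reports no verdict.
The state is a dict: "time_s": time; "qpos": joint angles; "qvel": joint speeds; "effort": joint torques, N m; "ee_pos": TCP position; "ee_rot": TCP orientation; "force": force on the tool from outside, world axes, zero at the start; "torque": the same for the moment, N m; "gripper_width": finger opening in mm.
Only numpy, scipy, OpenCV 4.12 (cv2) and the standard library are available. Lean on these libraries where they do the work, as an engineer would, in place of code of your own. Each camera call takes 0.05 s, during which the arm holds its last target.

### The job

Press the blue plunger of the lid dispenser all the way down once, so that a single purple lid comes out onto the bench, and let the plunger come fully back up. Then push that lid along the bench with the fingertips, without picking it up, until it lies flat and wholly inside the green square. Keep the other lids in the dispenser and leave everything else on the bench where it is.

Things in the scene. Friction and masses are not known exactly. Their poses are not given: they have to be found in the camera images.
- dispenser: lid dispenser, fixed to the bench (place and yaw vary): a clear square magazine holding three stacked purple lids, joined to a white housing with a blue plunger on top. Origin at bench level under the magazine's centre. Lids come out of a slot at the foot of the magazine along the dispenser's own +x. It reaches from x = -113 to +25 mm and y = -29 to +29 mm; magazine 43 mm high, white housing (x -113 to -25 mm) 48 mm high
- plunger (a joint): travel of the spring-loaded plunger, m: 0 up, 0.024 fully down (straight down, at a hard stop). Takes about 2.5 N to start and 7 N at the bottom; it rises by itself when let go. Its stroke drives the pusher that slides the bottom lid out; on the way up the next lid drops into place. A full stroke leaves the ejected lid on the bench about 77 mm from the dispenser's origin along its +x
- plunger_top (a point): centre of the top face of the plunger's round blue cap, 27 mm across, 91 mm above the bench when up, 60 mm behind the magazine's centre (dispenser's -x)
- lid1_center (a point): centre of the bottom lid in the magazine, the one that will be ejected: a purple ribbed disc 40 mm across and 12 mm thick, 12 g, its centre 6 mm above the bench once it lies on it
- lid2_center (a point): centre of the second purple lid from the bottom, same size; it must stay in the magazine (it drops 12 mm when the first lid is out)
- lid3_center (a point): centre of the top purple lid, same size; stays in the magazine
- green_square: green square printed on the bench, 80 mm by 80 mm, flat (1 mm), sides along its own x and y; origin at its centre at bench level. It lies to the left or the right in front of the dispenser, the yellow one on the other side
- yellow_square: yellow square printed on the bench, 80 mm by 80 mm, origin at its centre; not to be used
- pot_a: open clear specimen pot, 42 mm across, 55 mm high, 30 g; origin at the centre of its underside; leave alone
- pot_b: a second such pot, 42 mm across, 55 mm high; origin at the centre of its underside; leave alone
- white_lid: loose white lid on the bench, 40 mm across, 12 mm thick; origin at the centre of its underside; leave alone
- marker: black and blue marker pen lying on the bench, 120 mm by 13 mm, 13 mm high, long along its x (from -50 to +70 mm); leave alone
- tube_rack: black rack of purple-capped blood tubes, 60 mm (x) by 196 mm (y), 104 mm high; origin at the centre of its underside; leave alone
- reagent_bottle: white reagent bottle, 64 mm across, 130 mm high; origin at the centre of its underside; leave alone
- timer: white bench timer, 60 by 70 mm, 23 mm high; origin at the centre of its underside; leave alone
- lid1: the same bottom lid; origin at the centre of its underside
There are look-alikes about, which are no part of the job. What is shaped like the dispenser but pink is not meant.

How it is judged (in metres and radians):
On the way, in this order (a step that is already met when the one before it is completed fails the run):
1. the plunger is pressed all the way down (21 mm of its 24 mm or more) (value of joint plunger above 0.021 m), for 0.05 s.
2. the plunger is let up again (within 3 mm) with one lid lying flat on the bench, outside the dispenser (value of joint plunger below 0.003 m and horizontal distance between lid1_center and dispenser above 0.045 m and height (world z) of lid1_center below 0.009 m and angle between lid1_center's own z axis and vertical below 0.1 rad), for 0.1 s.
At the end, for the whole second after the job is handed in: the ejected lid lies flat and at rest inside the green square (its centre within 21 mm of the square's centre along each side), the plunger is up (within 3 mm), and the other two lids are still in the magazine (within 10 mm of its axis) (x of lid1_center in the frame of green_square between -0.021 and 0.021 m and y of lid1_center in the frame of green_square between -0.021 and 0.021 m and height (world z) of lid1_center below 0.009 m and angle between lid1_center's own z axis and vertical below 0.1 rad and linear speed of lid1 below 0.02 m/s and value of joint plunger below 0.003 m and not (horizontal distance between any of lid2_center, lid3_center and dispenser above 0.01 m or height (world z) of lid2_center above 0.031 m or height (world z) of lid3_center above 0.043 m)); the robot touches nothing.
It fails at once if the lid is lifted: its centre rises more than 22 mm above the bench (height (world z) of lid1_center above 0.022 m).
It fails at once if a second lid is ejected or taken out: another purple lid goes more than 10 mm sideways from the magazine's axis or rises 10 mm (horizontal distance between any of lid2_center, lid3_center and dispenser above 0.01 m or height (world z) of lid2_center above 0.031 m or height (world z) of lid3_center above 0.043 m).
It fails at once if a pot, the white lid, marker, tube rack, reagent bottle or timer is moved by more than 20 mm or tipped (distance of any of pot_a, pot_b, white_lid, marker, tube_rack, reagent_bottle, timer from where it was at the start of the episode above 0.02 m or angle between any of pot_a, pot_b, white_lid, marker, tube_rack, reagent_bottle, timer's own z axis and vertical above 0.3 rad).
It also fails if it takes over 58 s, if anything falls off the work surface, if the arm or the gripper's body presses on something with over 40 N, if the wrist force passes 120 N, or if a joint passes its speed limit or range.

## Working session

There is one attempt and no reset: what is moved stays moved. The work goes in short steps, Python scripts to look and compute and a tool call to move; the robot and the scene stay as the last step left them, time stands still between calls to the robot, and variables do not carry over. Pictures are saved under pics/ and viewed, and the job is handed in when it is done.

Besides the shell and the picture viewer there is one more tool, called after "Emit:" as name(argument=value, ...), one argument or row to a line, values as JSON. play_rows: Moves the arm, as the interface text tells. Its arguments: {"type":"object","properties":{"increments":{"type":"array"},"newtons":{"type":"number"}},"required":["increments"]}

```bash
mkdir -p pics; ls; cat > h.py <<'E'
import numpy as np,cv2
from workcell import env
def grab(n,f):
    im=env.grab_frame(n); cv2.imwrite('pics/'+f,im[:,:,::-1]); return im
def ray(n,u,v,z):
    c=env.calibration(n);R=np.array(c['R']);t=np.array(c['t'])
    d=R.T@np.array([(u-c['cx'])/c['fx'],(v-c['cy'])/c['fy'],1]);o=-R.T@t
    return o+d*(z-o[2])/d[2]
def proj(n,X):
    c=env.calibration(n);p=np.array(c['R'])@np.array(X,float)+np.array(c['t'])
    return c['fx']*p[0]/p[2]+c['cx'],c['fy']*p[1]/p[2]+c['cy']
E
python3 - <<'E'
from h import *
grab('scene','s0.png');grab('top','t0.png')
print(env.state())
for n in('scene','top'):
    c=env.calibration(n);print(n,c,-np.array(c['R']).T@np.array(c['t']))
E
```

```text
pics
{'time_s': 0.1, 'qpos': array([ 6.85262766e+01,  1.83481791e+01,  8.96987724e+01,  6.66646349e-04,
        7.20438288e+01, -1.14685138e+00]), 'qvel': array([-0.01532974, -0.07625248, -0.13619087, -0.03363094, -0.0777419 ,
        0.09289375]), 'effort': array([ 1.41542590e-03, -4.13329697e+01, -2.32505447e+01,  7.28981663e-02,
        4.21753689e-02, -5.61494505e-05]), 'ee_pos': array([199.59063832, 538.79669894, 227.20668154]), 'ee_rot': array([-1.79909251e+02, -2.45069001e-03,  1.59672920e+02]), 'force': array([-0.11487903,  0.10604343,  0.23410893]), 'torque': array([-0.00347476, -0.00782329,  0.04215102]), 'gripper_width': 90.9828002227225}
scene {'fx': 470.4442716487591, 'fy': 470.4442716487591, 'cx': 281.6562967768103, 'cy': 215.73421282364555, 'R': array([[-0.45449764,  0.89072535, -0.00634465],
       [ 0.73856607,  0.37285656, -0.56169222],
       [-0.49794785, -0.25997373, -0.82732194]]), 't': array([ 259.13976353, -363.66198901, 1642.87286962])} [1204.43182981  331.87518981 1156.56281748]
top {'fx': 503.2211396397416, 'fy': 503.2211396397416, 'cx': 269.9786059633932, 'cy': 206.2883411057675, 'R': array([[ 0.02809838, -0.99960369,  0.00171405],
       [-0.98038444, -0.0278927 , -0.19511113],
       [ 0.19508162,  0.00380188, -0.98077964]]), 't': array([ -18.10366867,  592.50441898, 1149.4121783 ])} [ 357.16160812   -5.93987908 1242.95530429]
```

View pics/s0.png

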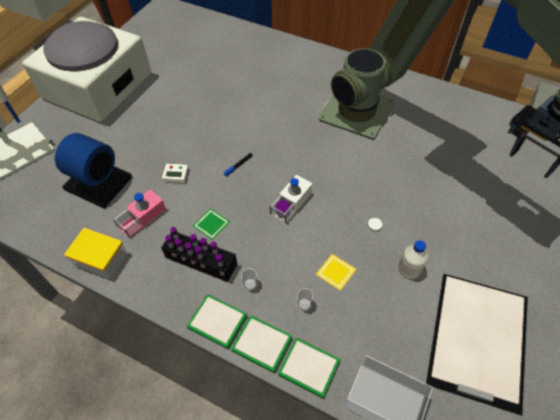

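View pics/t0.png

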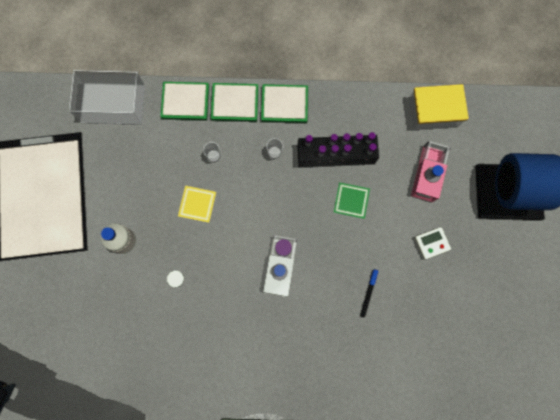

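The top view shows the white dispenser with its plunger at about (279,271) and its lids at about (284,247), facing up the image (+x). The green square is at (352,200) and the rack at (338,150). The pot is at (274,149), the marker at (370,293), and the pink look-alike at (432,172).

```bash
cat > m.py <<'E'
from h import *
def comps(n,im,lo,hi,box,amin=20):
    h=cv2.cvtColor(im,cv2.COLOR_RGB2HSV);m=cv2.inRange(h,lo,hi)
    k=np.zeros_like(m);x0,y0,x1,y1=box;k[y0:y1,x0:x1]=m[y0:y1,x0:x1]
    cs,_=cv2.findContours(k,cv2.RETR_EXTERNAL,cv2.CHAIN_APPROX_NONE)
    return sorted([c for c in cs if cv2.contourArea(c)>=amin],key=cv2.contourArea,reverse=True)
def cen(c):
    M=cv2.moments(c);return M['m10']/M['m00'],M['m01']/M['m00']
E
python3 - <<'E'
from m import *
T=cv2.imread('pics/t0.png')[:,:,::-1].copy();S=cv2.imread('pics/s0.png')[:,:,::-1].copy()
for n,im,b in(('top',T,(320,170,390,230)),('scene',S,(185,200,235,245))):
    c=comps(n,im,(45,60,40),(85,255,255),b)[0];r=cv2.minAreaRect(c)
    P=np.array([ray(n,*p,1)[:2] for p in cv2.boxPoints(r)]);print('green',n,P.round(1).tolist(),P.mean(0),[np.linalg.norm(P[i]-P[i-1]) for i in range(4)])
for n,im,b in(('top',T,(262,255,298,285)),('scene',S,(280,175,305,205))):
    for c in comps(n,im,(100,90,40),(128,255,255),b,15): print('blue',n,cen(c),cv2.contourArea(c),cv2.boundingRect(c),ray(n,*cen(c),91))
for n,im,b in(('top',T,(262,232,302,262)),('scene',S,(268,190,305,222))):
    for c in comps(n,im,(130,60,30),(165,255,255),b,15): print('purp',n,cen(c),cv2.contourArea(c),ray(n,*cen(c),38))
# white housing
for c in comps('top',T,(0,0,150),(180,50,255),(255,230,305,300),50):
    r=cv2.minAreaRect(c);P=np.array([ray('top',*p,48)[:2] for p in cv2.boxPoints(r)]);print('white',r,P.round(1).tolist())
a=T[225:305,250:310];b=S[170:225,260:320]
cv2.imwrite('pics/c0.png',np.hstack([cv2.resize(a,(400,533),interpolation=2),cv2.resize(b,(400,533),interpolation=2)])[:,:,::-1])
E
```

```text
green top [[593.3, -158.1], [673.4, -173.4], [658.9, -254.9], [579.3, -238.6]] [ 626.21785505 -206.24585709] [np.float64(81.71840896085257), np.float64(81.4790773028487), np.float64(82.71884917753447), np.float64(81.3020356843308)]
green scene [[656.7, -251.1], [564.3, -236.1], [594.3, -158.7], [683.7, -175.7]] [ 624.75208874 -205.39434145] [np.float64(80.1338768575147), np.float64(93.69012218216862), np.float64(82.96575170270414), np.float64(90.98200788662606)]
blue top (279.0995934959349, 270.0243902439024) 82.0 (274, 265, 11, 11) [438.98651423 -26.38937328  91.        ]
blue scene (293.79545454545456, 181.76893939393938) 44.0 (290, 178, 9, 9) [442.09126357 -25.4770345   91.        ]
purp top (283.10880316518296, 247.10286844708207) 168.5 [497.78068703 -35.61441107  38.        ]
purp scene (282.37997256515774, 205.3593964334705) 121.5 [497.65139453 -34.36064369  38.        ]
white ((280.2660217285156, 265.72015380859375), (25.529834747314453, 59.06987380981445), 9.865806579589844) [[388.3, 10.1], [526.3, -9.9], [517.5, -70.3], [379.9, -49.0]]
```

View pics/c0.png

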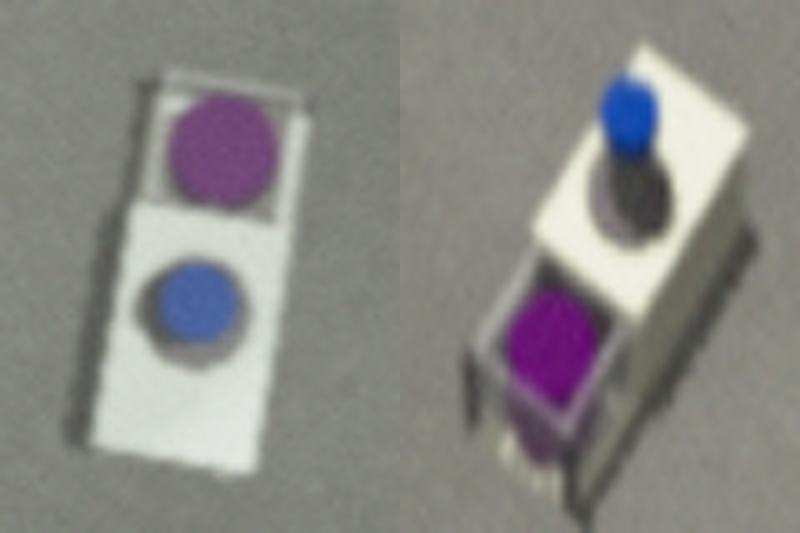

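```bash
python3 - <<'E'
from m import *
T=cv2.imread('pics/t0.png')[:,:,::-1].copy()
c=comps('top',T,(0,0,0),(180,255,45),(285,125,390,175),100)[0];r=cv2.minAreaRect(c)
print(r)
for z in(0,50): print(z,[ray('top',*p,z)[:2].round(0).tolist() for p in cv2.boxPoints(r)])
for c in comps('top',T,(125,60,20),(165,255,255),(285,125,390,175),8): print('cap',ray('top',*cen(c),104).round(0))
print('pots',ray('top',274,152,0),ray('top',211,154,0))
S=cv2.imread('pics/s0.png')[:,:,::-1].copy()
cv2.imwrite('pics/c1.png',np.hstack([cv2.resize(T[120:220,260:400],(400,286)),cv2.resize(S[195:305,150:290],(400,286))])[:,:,::-1])
E
```

```text
((337.0566101074219, 150.80189514160156), (28.190759658813477, 79.96792602539062), 87.51044464111328)
0 [[785.0, -65.0], [801.0, -272.0], [725.0, -274.0], [710.0, -69.0]]
50 [[768.0, -62.0], [783.0, -261.0], [710.0, -263.0], [696.0, -67.0]]
cap [ 734. -239.  104.]
cap [ 726. -120.  104.]
cap [ 730. -180.  104.]
cap [ 728. -151.  104.]
cap [ 760. -237.  104.]
cap [ 758. -208.  104.]
cap [ 756. -178.  104.]
cap [750. -89. 104.]
cap [ 754. -148.  104.]
pots [747.08762618  -7.46443053   0.        ] [737.09340182 154.30385645   0.        ]
```

View pics/c1.png

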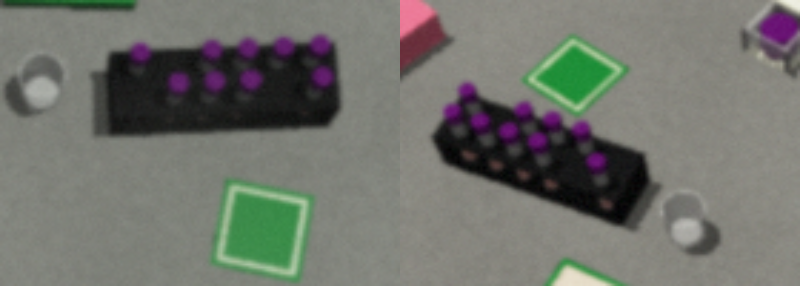

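Both views agree on the layout:

| Item | Estimate |
|---|---|
| Cap | (439,-26) |
| Magazine axis | (498,-35) |
| Cap to axis distance | 59 mm, as specified |
| Dispenser yaw | about -8.7° |
| Green square | (625.5,-206), yaw about -11° |
| Rack front edge | x about 705 |

First I move above the plunger with the fingers closed.

Emit:
play_rows(
  increments=[
    [6,-14,0,-2,1],
    [12,-28,0,-3.5,1],
    [12,-28,0,-3.5,1],
    [12,-28,0,-3.5,1],
    [12,-28,0,-3.5,1],
    [12,-28,0,-3.5,1],
    [12,-28,0,-3.5,1],
    [12,-28,0,-3.5,1],
    [12,-28,0,-3.5,1],
    [12,-28,0,-3.5,1],
    [12,-28,0,-3.5,1],
    [12,-28,0,-3.5,1],
    [12,-28,0,-3.5,1],
    [12,-28,0,-3.5,1],
    [12,-28,0,-3.5,1],
    [12,-28,0,-3.5,1],
    [12,-28,-10,-3.5,1],
    [12,-28,-20,-3.5,1],
    [12,-28,-30,-3.5,1],
    [17,-47,-20,-4.7,1],
  ],
  newtons=10,
)

```text
time_s: 2.6
ee_pos: [437.6, -26.8, 146.9]
ee_rot: [-179.9, -0.0, 89.8]
force: [0.4, 0.0, 0.0]
gripper_width: 0.7
```

Emit:
play_rows(
  increments=[
    [0,0,-10,0,1],
    [0,0,-10,0,1],
    [0,0,-6,0,1],
    [0,0,0,0,1],
  ],
)

```text
time_s: 3.1
ee_pos: [438.3, -25.0, 121.9]
ee_rot: [-180.0, -0.0, 90.1]
force: [-0.0, -0.8, -0.4]
gripper_width: 0.2
```

```bash
python3 - <<'E'
from m import *
T=grab('top','t1.png');S=grab('scene','s1.png');s=env.state();print(s['ee_pos'],s['ee_rot'],s['force'],s['time_s'],s['gripper_width'])
cv2.imwrite('pics/c2.png',np.hstack([cv2.resize(T[200:310,220:360],(400,315)),cv2.resize(S[130:240,220:360],(400,315))])[:,:,::-1])
E
```

```text
[438.89510729 -25.21803583 122.38250513] [1.79946052e+02 3.39450768e-03 9.00428760e+01] [ 0.26999014 -0.17458012 -0.42142363] 3.2 0.381126625189511
```

View pics/c2.png

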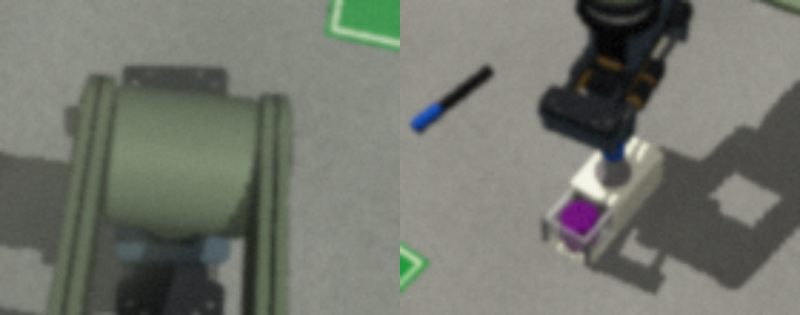

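The scene view shows the closed fingertips just above the blue cap, at about (613,150) in the crop. Now I press.

Emit:
play_rows(
  increments=[
    [0,0,-8,0,1],
    [0,0,-7,0,1],
    [0,0,-5,0,1],
    [0,0,-5,0,1],
    [0,0,-5,0,1],
    [0,0,-5,0,1],
    [0,0,-4,0,1],
    [0,0,-3,0,1],
    [0,0,-1,0,1],
    [0,0,0,0,1],
    [0,0,0,0,1],
  ],
)

```text
time_s: 4.58
ee_pos: [438.7, -25.7, 81.1]
ee_rot: [180.0, -0.0, 90.0]
force: [-7.0, 1.4, 22.8]
gripper_width: 0.4
```

The force is 22.8 N at z=81, so the plunger is on its stop. I let it up and move off.

Emit:
play_rows(
  increments=[
    [0,0,5,0,1],
    [0,0,7,0,1],
    [0,0,7,0,1],
    [0,0,7,0,1],
    [0,0,10,0,1],
    [0,0,20,0,1],
    [0,0,30,0,1],
    [0,20,30,0,0.7],
    [0,40,20,0,0.7],
    [0,50,0,0,0.7],
    [0,50,0,0,0.7],
    [0,40,0,0,0.7],
    [0,20,0,0,0.7],
  ],
)

```text
time_s: 6.2
ee_pos: [438.8, 196.1, 215.2]
ee_rot: [180.0, -0.0, 90.1]
force: [-0.2, 0.4, -0.2]
gripper_width: 27.3
```

```bash
python3 - <<'E'
from m import *
T=grab('top','t2.png');S=grab('scene','s2.png');s=env.state();print(s['ee_pos'],s['force'],s['time_s'],s['gripper_width'])
for n,im,b in(('top',T,(260,190,310,265)),('scene',S,(220,170,310,260))):
    for c in comps(n,im,(130,60,30),(165,255,255),b,15): print('purp',n,cen(c),cv2.contourArea(c),ray(n,*cen(c),12),ray(n,*cen(c),26))
for n,im,b in(('top',T,(262,255,298,285)),('scene',S,(280,175,305,205))):
    for c in comps(n,im,(100,90,40),(128,255,255),b,15): print('blue',n,cen(c),cv2.contourArea(c),ray(n,*cen(c),91))
cv2.imwrite('pics/c3.png',np.hstack([cv2.resize(T[180:310,220:390],(400,306)),cv2.resize(S[130:260,180:350],(400,306))])[:,:,::-1])
E
```

```text
[438.91555274 195.84939554 215.11166886] [-0.42974324  0.27491874 -0.18430021] 6.3 27.374292585968924
purp top (288.0487804878049, 217.5) 164.0 [574.90488861 -46.82031606  12.        ] [572.4284332  -46.35537138  26.        ]
purp top (282.85625, 248.00104166666665) 160.0 [498.58653591 -35.68611811  12.        ] [496.97807053 -35.34780579  26.        ]
purp scene (266.6929824561403, 229.5375939849624) 133.0 [577.85166014 -44.44190645  12.        ] [585.51582871 -39.83889186  26.        ]
purp scene (282.47104851330204, 207.04694835680752) 106.5 [486.59611055 -39.83324867  12.        ] [495.3764937 -35.286606   26.       ]
blue top (279.0222222222222, 269.97777777777776) 82.5 [439.08705807 -26.21068848  91.        ]
blue scene (293.77777777777777, 181.85185185185185) 45.0 [442.38627598 -25.38853824  91.        ]
```

View pics/c3.png

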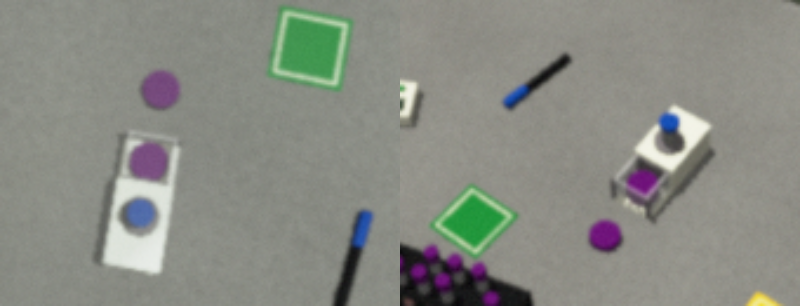

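The top view shows the ejected lid at (288,217.5), which is world (575,-46.5). The plunger is up and the second lid is in the magazine. I descend on its +y side, with the fingers 27 mm apart, for a two-point push.

Emit:
play_rows(
  increments=[
    [8,-10,0,0,0.7],
    [20,-24,0,0,0.7],
    [25,-34,-5,0,0.7],
    [25,-34,-15,0,0.7],
    [25,-34,-25,0,0.7],
    [22,-30,-30,0,0.7],
    [13,-18,-35,0,0.7],
    [0,0,-35,0,0.7],
    [0,0,-25,0,0.7],
    [0,0,-15,0,0.7],
    [0,0,-8,0,0.7],
    [0,0,-4,0,0.7],
    [0,0,0,0,0.7],
  ],
)

```text
time_s: 7.92
ee_pos: [577.1, 10.2, 18.5]
ee_rot: [179.9, 0.0, 90.0]
force: [0.3, 0.8, 0.2]
gripper_width: 27.3
```

```bash
python3 - <<'E'
from m import *
T=grab('top','t3.png');S=grab('scene','s3.png');s=env.state();print(s['ee_pos'],s['ee_rot'],s['force'],s['time_s'],s['gripper_width'])
cv2.imwrite('pics/c4.png',np.hstack([cv2.resize(T[150:310,220:390],(400,376)),cv2.resize(S[130:290,180:350],(400,376))])[:,:,::-1])
E
```

```text
[577.26502988  10.29552625  18.70218543] [1.79911983e+02 2.37992422e-03 8.99864286e+01] [-0.07351096 -0.49699651 -0.48685563] 8.025 27.168521179284244
```

View pics/c4.png

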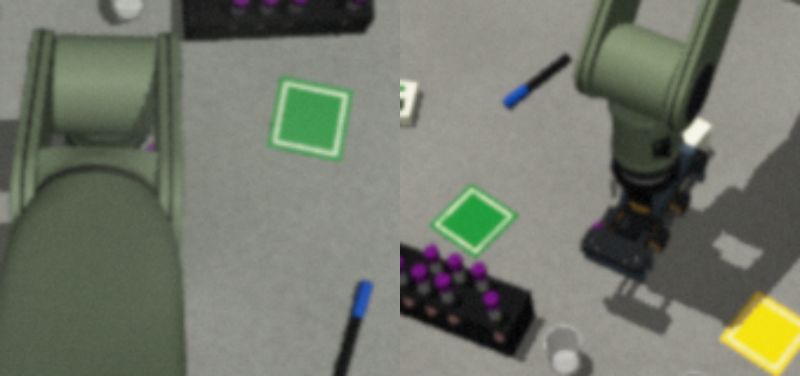

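Emit:
play_rows(
  increments=[
    [0,-5,0,0,0.7],
    [0,-8,0,0,0.7],
    [0,-6,0,0,0.7],
    [0,-4,0,0,0.7],
    [0,-4,0,0,0.7],
    [0,-4,0,0,0.7],
    [0,-5,0,0,0.7],
    [0,-5,0,0,0.7],
    [0,-5,0,0,0.7],
    [0,-5,0,0,0.7],
    [0,-5,0,0,0.7],
    [0,-5,0,0,0.7],
    [0,-5,0,0,0.7],
    [0,-5,0,0,0.7],
    [0,-5,0,0,0.7],
    [0,-5,0,0,0.7],
    [0,-5,0,0,0.7],
  ],
)

```text
time_s: 10.15
ee_pos: [576.7, -76.1, 18.0]
ee_rot: [180.0, 0.0, 90.0]
force: [-0.1, -0.4, 0.6]
gripper_width: 27.6
```

```bash
python3 - <<'E'
from m import *
T=grab('top','t4.png');S=grab('scene','s4.png');s=env.state();print(s['ee_pos'],s['ee_rot'],s['force'],s['time_s'],s['gripper_width'])
for c in comps('scene',S,(130,60,30),(165,255,255),(220,190,300,230),3): print('purp',cen(c),cv2.contourArea(c),ray('scene',*cen(c),12))
cv2.imwrite('pics/c5.png',np.hstack([cv2.resize(T[150:310,220:390],(400,376)),cv2.resize(S[130:290,180:350],(400,376))])[:,:,::-1])
E
```

```text
[576.7875274  -76.33076052  17.97046202] [1.79990917e+02 6.67066489e-03 8.99412443e+01] [0.42665242 0.2518491  0.13671646] 10.25 27.47410489251239
purp (282.56078431372543, 206.52941176470588) 85.0 [484.79309983 -40.45093914  12.        ]
```

View pics/c5.png

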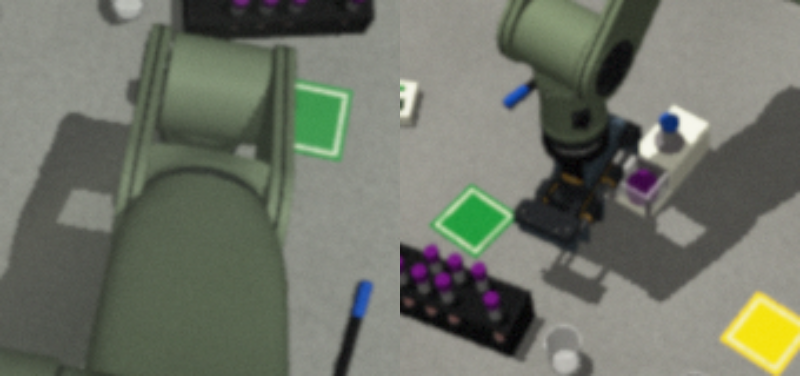

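The lid is hidden behind the gripper, which fits a nested push, and the scene is otherwise unchanged. I continue, steering it towards the square.

Emit:
play_rows(
  increments=[
    [1,-5,0,2,0.7],
    [1,-5,0,2,0.7],
    [1,-5,0,2,0.7],
    [1,-5,0,2,0.7],
    [1,-5,0,2,0.7],
    [1,-5,0,2,0.7],
    [1,-5,0,2,0.7],
    [1,-5,0,2,0.7],
    [1,-5,0,2,0.7],
    [0.5,-5,0,2,0.7],
  ],
)

```text
time_s: 11.5
ee_pos: [586.3, -125.8, 17.9]
ee_rot: [180.0, -0.0, 110.0]
force: [0.4, 1.1, 0.0]
gripper_width: 27.4
```

```bash
python3 - <<'E'
from m import *
T=grab('top','t5.png');S=grab('scene','s5.png');s=env.state();print(s['ee_pos'],s['ee_rot'],s['force'],s['time_s'],s['gripper_width'])
print(proj('top',(597,-155,12)),proj('scene',(597,-155,12)))
for c in comps('scene',S,(130,60,30),(165,255,255),(200,190,275,235),3): print('purp',cen(c),cv2.contourArea(c),ray('scene',*cen(c),12))
cv2.imwrite('pics/c6.png',np.hstack([cv2.resize(T[150:310,220:390],(400,376)),cv2.resize(S[130:290,180:350],(400,376))])[:,:,::-1])
E
```

```text
[ 586.30875529 -126.09184352   17.93201545] [1.79993471e+02 2.72985249e-03 1.09945314e+02] [-0.83103095 -0.51321774  0.3467742 ] 11.6 27.20932815580263
(np.float64(331.65303941639866), np.float64(209.98042987653992)) (np.float64(230.25697906806698), np.float64(220.08623066831922))
```

View pics/c6.png

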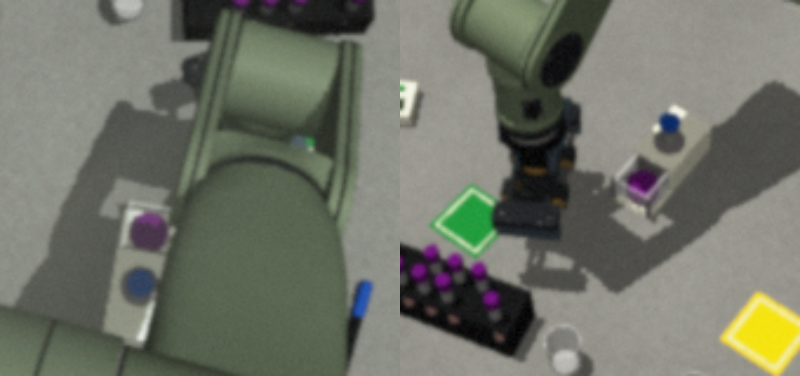

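Emit:
play_rows(
  increments=[
    [1,-5,0,2,0.7],
    [1,-5,0,2,0.7],
    [1,-5,0,2,0.7],
    [1,-5,0,2,0.7],
    [1,-5,0,2,0.7],
    [1,-5.5,0,2,0.7],
    [1,-5.5,0,2,0.7],
    [1,-5.5,0,2,0.7],
    [1.5,-6,0,2,0.7],
    [1.5,-6,0,2,0.7],
    [0,0,0,0,0.7],
  ],
)

```text
time_s: 12.98
ee_pos: [597.3, -179.3, 17.9]
ee_rot: [180.0, -0.0, 129.9]
force: [0.6, 0.6, 0.4]
gripper_width: 27.3
```

```bash
python3 - <<'E'
from m import *
T=grab('top','t6.png');S=grab('scene','s6.png');s=env.state();print(s['ee_pos'],s['ee_rot'],s['force'],s['time_s'],s['gripper_width'])
cv2.imwrite('pics/c7.png',np.hstack([cv2.resize(T[120:280,250:420],(400,376)),cv2.resize(S[130:290,180:350],(400,376))])[:,:,::-1])
E
```

```text
[ 597.11800371 -178.98086033   17.89272649] [ 1.79998363e+02 -2.14252850e-02  1.29927341e+02] [-0.08450592 -0.34303666  0.3859897 ] 13.075 27.251929894778215
```

View pics/c7.png

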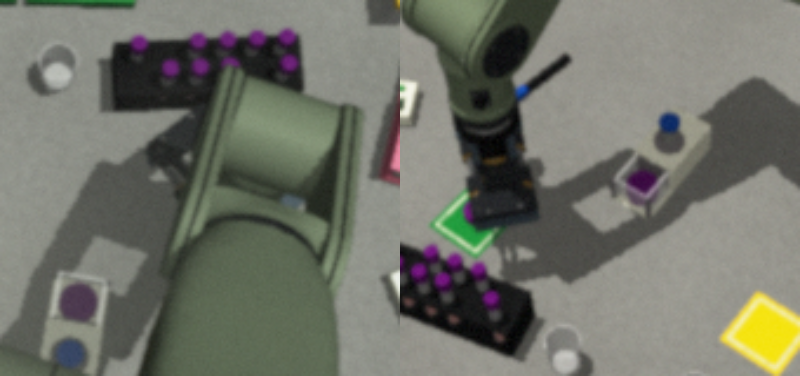

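A sliver of the lid shows on the green square in front of the fingers. I back straight off, lift, and check.

Emit:
play_rows(
  increments=[
    [-2,2,0,0,0.7],
    [-5,6,0,0,0.7],
    [-7,9,0,0,0.7],
    [-9,11,5,0,0.7],
    [-5,6,20,0,0.7],
    [0,6,40,0,0.7],
    [0,20,50,0,0.7],
    [0,40,40,0,0.7],
    [0,50,20,0,0.7],
    [-10,60,10,0,0.7],
    [-10,60,0,0,0.7],
    [-10,60,0,0,0.7],
    [-5,30,0,0,0.7],
    [0,0,0,0,0.7],
  ],
)

```text
time_s: 14.82
ee_pos: [533.6, 182.8, 204.5]
ee_rot: [179.9, 0.0, 130.2]
force: [0.1, -0.8, -0.3]
gripper_width: 27.4
```

```bash
python3 - <<'E'
from m import *
T=grab('top','t7.png');S=grab('scene','s7.png');s=env.state();print(s['ee_pos'],s['force'],s['time_s'],s['gripper_width'])
yaw=np.radians(-10.8);c0=np.array([625.7,-206])
for n,im,b in(('top',T,(325,175,380,225)),('scene',S,(190,200,235,245))):
    for c in comps(n,im,(130,60,30),(165,255,255),b,15):
        p=ray(n,*cen(c),12);d=p[:2]-c0;print('purp',n,cen(c),cv2.contourArea(c),p,'local',d[0]*np.cos(yaw)+d[1]*np.sin(yaw),-d[0]*np.sin(yaw)+d[1]*np.cos(yaw))
for n,im,b in(('top',T,(255,235,305,290)),('scene',S,(268,175,305,225))):
    for c in comps(n,im,(100,90,40),(128,255,255),b,15): print('blue',n,ray(n,*cen(c),91))
    for c in comps(n,im,(130,60,30),(165,255,255),b,15): print('lid2/3',n,ray(n,*cen(c),26))
cv2.imwrite('pics/c8.png',np.hstack([cv2.resize(T[120:280,250:420],(400,376)),cv2.resize(S[130:290,180:350],(400,376))])[:,:,::-1])
E
```

```text
[534.15710569 180.41833891 203.99462693] [ 0.45319882 -0.54329628  0.31162726] 14.925 27.289325079039738
purp top (350.8993710691824, 203.95911949685535) 159.0 [ 613.67886229 -202.98661021   12.        ] local -12.372863252712456 0.7074777872311273
purp scene (213.2632398753894, 219.36760124610592) 107.0 [ 617.27041213 -200.75216384   12.        ] local -9.263623128633157 3.5753353009012647
purp scene (192.5421686746988, 238.44176706827307) 41.5 [ 699.77386645 -219.05931122   12.        ] local 75.20888553421234 1.0520635566573002
purp scene (202.77464788732394, 241.1220657276995) 35.5 [ 694.15390254 -188.18603138   12.        ] local 63.90339086624958 30.325416503192944
blue top [439.03568989 -26.33832455  91.        ]
lid2/3 top [496.9049529  -35.50511411  26.        ]
blue scene [442.38627598 -25.38853824  91.        ]
lid2/3 scene [494.34139454 -35.40816686  26.        ]
```

View pics/c8.png

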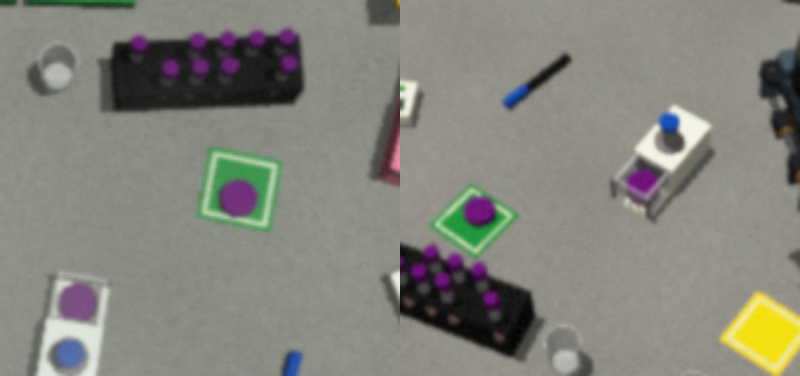

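The lid lies flat about 9–12 mm off the square's centre along its x side and 1–4 mm along y, inside the 21 mm tolerance. I compare the bystanders with their start positions, then hand in.

```bash
python3 - <<'E'
from m import *
a=cv2.imread('pics/s0.png');b=cv2.imread('pics/s7.png')
d=(cv2.absdiff(cv2.GaussianBlur(a,(5,5),0),cv2.GaussianBlur(b,(5,5),0)).max(2)>40).astype('uint8')
for n,bx in dict(rack=(160,226,238,278),pots=(240,265,316,314),marker=(222,150,255,178),timer=(160,160,190,185),wlid=(366,216,385,233),bottle=(398,238,430,280)).items():
    x0,y0,x1,y1=bx;print(n,d[y0:y1,x0:x1].sum())
print(env.state()['force']);env.job_done()
E
```

```text
rack 5
pots 0
marker 0
timer 0
wlid 246
bottle 228
[ 0.45319882 -0.54329628  0.31162726]
the job is handed in; nothing more can be done
```

View pics/s7.png

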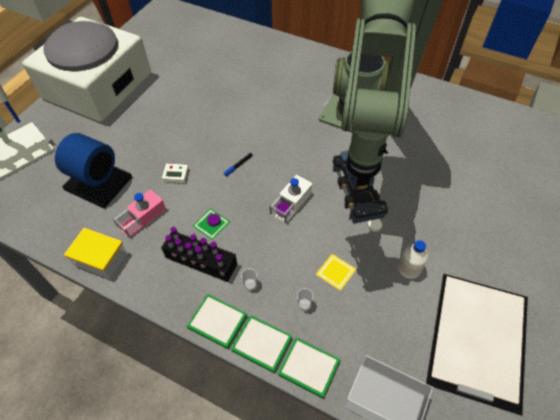

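View pics/s6.png

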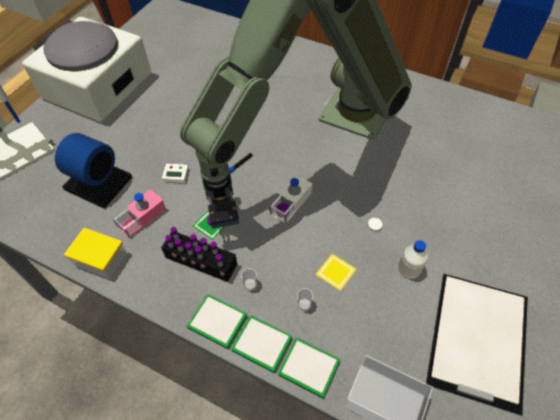

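I pressed the plunger once to its stop (22.8 N, TCP at z = 81 mm) and let it rise. I then pushed the ejected lid with the fingertips into the green square, backed off and handed the job in at about 15 s; no verdict is reported.

**Lid:** My last look put it flat in the square, about -9 to -12 mm along the square's x and +1 to +4 mm along its y, against the 21 mm allowed. The two camera views differ by about 4 mm.

**Dispenser:** The plunger cap is back at its starting position in both views. The purple lid visible in the magazine is on its axis to within about 4 mm. The lid below it is hidden, so I did not see it directly.

**Other things on the bench:** The rack, pots, marker and timer look unchanged. My image comparison also flagged the white lid and the bottle. In the last picture the arm stood partly over the white lid, at about (375,225). The picture before that showed both clear of the arm and apparently in place. I take the change to be the arm and its shadow. The arm passed there at about 200 mm height, and the last measured force was under 1 N.

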